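# Load the spice grinder and hold its lid at the pulse position

### The arm

A 6-joint arm with a two-finger parallel gripper is mounted at the origin on the work surface. World frame = base frame: x ahead of the robot, y to its left, z up, the work surface at z = 0. Lengths are in m, angles in degrees, forces in N, time in s.
With the tool pointing down it reaches from about 0.4 to 0.825 m from the base axis. Payload 7 kg.
Tool frame: the origin (TCP) lies at the centre of the arm's flange, where the gripper is bolted on; the fingertips stand manip.tip_extent ahead of it and the grasp point (between the pads) lies 155 mm ahead of it (manip.tip_extent is the distance from the TCP to the fingertips, in m); z points along the fingers, y is the line along which they close (so a half turn about z gives the same grasp; the last joint's range is limited). The gripper opens to 85 mm and grips with 20 to 120 N. Pads are 22 mm wide; open, the fingers measure 114 mm over their backs; the gripper's body (76 mm by 85 mm) begins 54 mm behind the grasp point. The pads swing forward as they close: fully open they stand 13 mm farther back than shut.
Start: joints at [-59.467, 20.546, 0.682, 0, -70.136, -16.507], TCP at [0.164, -0.655, 0.405] pointing down, gripper open.
Joint ranges: [-176.03, 176.03], [-82.01, 121.73], [-58.28, 71.71], [-173.87, 95.51], [-174.79, -0.11], [-173.66, 173.66]. Speed limits (degrees/s): [136.94, 136.94, 172.46, 180, 180, 180].

### API

Orientations are given as a 3x3 rotation matrix whose columns are the frame's x, y, z axes.
In Python, from station import manip gives the robot as it stands. Calls block until the motion is done:
- manip.reach(position, orientation): joint-space move of the TCP to a pose.
- manip.movel(position, velocity=0.15, ori=None): straight line of the TCP; ori=None keeps the orientation; velocity is the mean speed in m/s.
- manip.movej(angles): joint-space move.
- manip.gripper_to(opening, effort=None): finger opening in m; effort is the grip in N (None keeps the last); returns when the fingers have stopped.
- manip.wait(seconds).
- manip.ik(position, orientation): joint angles nearest the present ones, or None.
- manip.grab_frame(name): name is "scene" or "side" or "wrist"; returns the picture (420x560x3 uint8, blue, green, red); there is no depth.
- manip.camera_model(name): a dict with "fx", "fy", "cx", "cy" (pixels), "position" and "orientation" of the camera in the world. Camera axes: x right, y up, looking along -z (the intrinsics and any distortion apply to the point x, -y, -z); pixel columns grow to the right and rows downward; lengths in m; the calibration is good to about 2 mm. A picture is of the moment at which its call begins: read the wrist's pose just before it. camera_model takes no time and is no camera call; for the wrist camera it gives the pose at the moment of the call.
A pose or a line that the arm cannot do raises manip.MotionError and nothing moves.
- manip.close_job(): hands the job in; it is judged then, once.
Trained networks look in the newest picture that a camera, given by its name, has taken for a name from the list of things; names that differ only in an ending like _2 or _b are one class to them, and where a whole thing is asked for, a point or a joint stands for the part that bears it (a point fixed in the world has none). Each returns a list of dicts, best first, with "score" (0 to 1); they miss things now and then, are a little off and sometimes report something else, mostly with a low value. They report only what shows in the picture. A call takes as long as a camera call.
- manip.spot_in(camera, query): "box" ([left, top, right, bottom] in pixels, round what is visible of it).
- manip.outline_of(camera, query): "mask" (420x560 bool, what is visible of it) and "box" ([left, top, right, bottom] in pixels, round what is visible of it).
Readings, each from a call of its own:
- manip.current_time(): time.
- manip.current_joint_positions(): joint angles.
- manip.current_qd(): joint speeds.
- manip.current_joint_efforts(): joint torques, N m.
- manip.current_ee_pos(): TCP position.
- manip.current_ee_rot(): TCP orientation.
- manip.current_wrist_force(): force on the tool from outside, world axes, zero at the start.
- manip.current_wrist_torque(): the same for the moment, N m.
- manip.current_gripper_width(): finger opening in m.
- manip.current_grasp_force(): force on a finger pad.
Only numpy, scipy, OpenCV 4.12 (cv2) and the standard library are available. Lean on these libraries where they do the work, as an engineer would, in place of code of your own. Each camera call takes 0.05 s, during which the arm holds its last target. There are 200 camera calls.

### The job

Pick up the scoop tray by its handle and tip it so that all four ginger chunks slide into the grinder's cup, and set the tray back down flat on the table. Then fit the red bayonet lid into the grinder's collar, twist it clockwise to the yellow mark, halfway to where it would click locked (never let it click), and finish while still gripping the lid and holding it there against its spring. Leave the bottle, the bowl and the jar alone.

Things in the scene. Friction and masses are not known exactly. Their poses are not given: they have to be found in the camera images.
- grinder: Spice grinder, fixed to the table: black base 150 x 150 x 55 mm, on it a clear cup of 102 mm outside diameter with a bayonet collar (138 mm outside diameter) round its rim. Origin: underside centre, z up. The rim on which the lid's disc rests is 125 mm above the origin, the collar's top 138 mm. Its grey inward flange has a 111 mm opening and two gaps for the lid's tabs.
- mouth (a point): Centre of the cup's mouth, at the height of the rim (125 mm above the table). The cup is 92 mm wide inside and its floor lies 65 mm below this point. Axes as the grinder's.
- entry_gap (a point): Middle of one of the collar's two gaps, on top, 61 mm from the axis at the grinder's local +x; the other is opposite, at -x. Each gap is about 26 mm wide and has a white mark on the collar's edge. The lid goes in with its tabs over the gaps (handle in line with the white marks), then straight down; play about 0.08 rad either way and 2.5 mm sideways.
- yellow_mark (a point): One of two opposite yellow marks on top of the collar, 0.68 rad clockwise (from above) of a gap, 63 mm from the axis: the lid's handle is in line with the yellow marks at the wanted half turn. The red marks, 1.28 rad clockwise of the gaps, show where it has clicked locked.
- pulse_ring (a joint): Orange spring ring in the collar, pushed round by the lid's tabs: 0 at rest, grows clockwise from above. A lid put in straight turns freely 0.08 rad (at most 0.16), then takes the ring along one to one. The spring resists 0.1 N m at 0, 0.17 N m at 0.6, and drives the lid back if let go. 0.6 = yellow mark; from about 0.8 two red latches resist 1 to 2 N m; click at about 1.2; end stop 1.32.
- lid: Red lid, loose, about 150 g, flat on the table. Origin: centre of the plug's underside, z up. Plug 87 mm diameter, tapered foot, 0 to 8 mm; disc 104 mm diameter, 8 to 16 mm; tabs at local +x and -x, 16 mm wide, 8 to 14 mm up, out to 62 mm from the axis; black bar handle 64 mm along x, 20 mm along y, 16 to 58 mm up. A half turn makes no difference. Seated: origin 8 mm below the mouth point.
- tray: Aluminium scoop tray, loose, about 200 g. Origin: underside centre of the pan, z up. Pan 110 mm long (x), 68 mm wide (y), floor 3 mm, walls 22 mm high at the sides and the rear; open at the nose, local +x. Wooden bar handle at local -x. The chunks begin to slide at a slope of 25 to 40 degrees.
- tray_nose (a point): Middle of the tray's open front edge, on the pan floor, 55 mm ahead of the tray's origin and 3 mm up.
- tray_handle (a point): Grip point on the tray's handle: 100 mm behind the tray's origin, 29 mm up. Handle 80 mm long along the tray's x (61 to 141 mm behind the origin), 18 mm wide, 22 mm high (18 to 40 mm above the tray's underside).
- ginger_1: Chunk of ginger, about 24 x 21 x 18 mm, 12 g, loose, starts in the tray. Origin: underside centre.
- ginger_2: Chunk of ginger, about 24 x 21 x 18 mm, 12 g, loose, starts in the tray. Origin: underside centre.
- ginger_3: Chunk of ginger, about 24 x 21 x 18 mm, 12 g, loose, starts in the tray. Origin: underside centre.
- ginger_4: Chunk of ginger, about 24 x 21 x 18 mm, 12 g, loose, starts in the tray. Origin: underside centre.
- sauce_bottle: Bystander: amber bottle with a yellow cap, 48 mm diameter, 130 mm tall. Origin: underside centre.
- blue_bowl: Bystander: blue bowl, 100 mm diameter, 50 mm tall. Origin: underside centre.
- chilli_jar: Bystander: red jar with a steel lid, 64 mm diameter, 80 mm tall. Origin: underside centre.

How it is judged (in metres and radians):
On the way, in this order (a step that is already met when the one before it is completed fails the run):
1. the tray, its nose over the grinder's mouth, is being tipped (angle between tray's own z axis and vertical above 0.2 rad and horizontal distance between tray_nose and mouth below 0.08 m and z of tray_nose in the frame of mouth above 0 m).
2. all four ginger chunks are in the cup (horizontal distance between each of ginger_1, ginger_2, ginger_3, ginger_4 and mouth below 0.047 m and z of ginger_1 in the frame of mouth between -0.075 and -0.006 m and z of ginger_2 in the frame of mouth between -0.075 and -0.006 m and z of ginger_3 in the frame of mouth between -0.075 and -0.006 m and z of ginger_4 in the frame of mouth between -0.075 and -0.006 m), for 0.2 s.
3. the tray is set down flat on the table and released (angle between tray's own z axis and vertical below 0.1 rad and height (world z) of tray below 0.008 m and contact force between the fingers and tray below 0.3 N and linear speed of tray below 0.03 m/s), for 0.2 s.
4. the lid is seated in the collar (horizontal distance between lid and mouth below 0.006 m and z of lid in the frame of mouth between -0.012 and -0.003 m and angle between lid's own z axis and vertical below 0.08 rad), for 0.1 s.
At the end, for the whole second after the job is handed in: All four chunks are in the cup (below the rim), the tray lies flat on the table and released, the lid is seated in the collar (within 6 mm of the axis, level), the spring ring is held at 0.6 +- 0.15 rad, still, with the fingers gripping the lid (all of step 2 and all of step 3 and all of step 4 and value of joint pulse_ring between 0.45 and 0.75 rad and velocity of joint pulse_ring between -0.1 and 0.1 rad/s and angle between the x axis of lid and the x axis of grinder, either way round between 0.4 and 0.95 rad and contact force between the fingers and lid above 1 N); the arm keeps its last pose, push and grip.
It fails at once if the lid is turned on to its click (ring past 1.05 rad) (value of joint pulse_ring above 1.05 rad).
It fails at once if a bystander is moved by more than 30 mm or tipped over (distance of any of sauce_bottle, blue_bowl, chilli_jar from where it was at the start of the episode above 0.03 m or angle between any of sauce_bottle, blue_bowl, chilli_jar's own z axis and vertical above 0.3 rad).
It also fails if it takes over 72 s, if anything falls off the work surface, if the arm or the gripper's body presses on something with over 40 N, if the wrist force passes 120 N, or if a joint passes its speed limit or range.

## Working session

There is one attempt and no reset: what is moved stays moved. The work goes in short steps, each a Python script; the robot and the scene stay as the last script left them, time stands still between calls to the robot, and variables do not carry over. Pictures are saved under pics/ and viewed, at most 10 in all, crops included, and the job is handed in when it is done.

```bash
ls; mkdir -p pics; python3 - <<'E'
from station import manip
import cv2,numpy as np
print(manip.tip_extent, manip.current_time())
ims=[]
for c in("scene","side"):
    im=manip.grab_frame(c); cv2.imwrite(f"pics/{c}0.png",im); ims.append(im)
    m=manip.camera_model(c); print(c,{k:np.round(v,3).tolist() if not isinstance(v,str) else v for k,v in m.items()})
    for q in("grinder","entry_gap","yellow_mark","lid","tray","tray_handle","tray_nose","ginger_1","sauce_bottle","blue_bowl","chilli_jar"):
        print(c,q,[(np.round(d["box"]).astype(int).tolist(),round(d["score"],2)) for d in manip.spot_in(c,q)[:4]])
E
```

```text
pics
0.1734 0.0
scene {'fx': 498.687, 'fy': 498.687, 'cx': 266.456, 'cy': 218.717, 'position': [1.458, -0.148, 0.628], 'orientation': [[0.17, -0.497, 0.851], [0.985, 0.104, -0.136], [-0.021, 0.862, 0.507]]}
scene grinder [([226, 193, 300, 281], 0.92), ([368, 230, 394, 295], 0.49)]
scene entry_gap [([222, 193, 296, 286], 0.95)]
scene yellow_mark [([224, 192, 300, 284], 0.81)]
scene lid [([367, 205, 417, 248], 0.9)]
scene tray [([102, 221, 151, 282], 0.58)]
scene tray_handle [([98, 217, 150, 284], 0.8)]
scene tray_nose [([97, 219, 149, 286], 0.76)]
scene ginger_1 [([100, 218, 148, 282], 0.68), ([128, 253, 138, 262], 0.62), ([114, 252, 130, 265], 0.54), ([122, 266, 134, 274], 0.4)]
scene sauce_bottle [([369, 231, 394, 293], 0.78), ([231, 197, 283, 210], 0.53)]
scene blue_bowl [([149, 275, 203, 320], 0.61)]
scene chilli_jar [([276, 269, 310, 321], 0.79)]
side {'fx': 420.09, 'fy': 420.09, 'cx': 276.499, 'cy': 208.722, 'position': [0.358, 0.749, 0.886], 'orientation': [[-0.959, 0.21, -0.188], [-0.282, -0.687, 0.669], [0.011, 0.695, 0.719]]}
side grinder [([239, 166, 308, 244], 0.72)]
side entry_gap [([239, 166, 306, 244], 0.63)]
side yellow_mark [([240, 163, 309, 246], 0.68), ([302, 151, 310, 160], 0.27)]
side lid [([238, 302, 287, 344], 0.66)]
side tray [([292, 146, 353, 174], 0.76)]
side tray_handle [([293, 146, 356, 171], 0.82), ([241, 167, 308, 245], 0.52)]
side tray_nose [([290, 148, 352, 174], 0.88)]
side ginger_1 [([315, 156, 322, 164], 0.6), ([302, 153, 310, 156], 0.49)]
side sauce_bottle [([187, 236, 208, 276], 0.79), ([314, 157, 323, 164], 0.67)]
side blue_bowl [([235, 151, 268, 176], 0.79), ([238, 167, 308, 243], 0.45)]
side chilli_jar [([207, 187, 225, 226], 0.59)]
```

```bash
cat > h.py <<'E'
from station import manip
import cv2,numpy as np
def ray(c,uv,m=None):
    m=m or manip.camera_model(c); R=np.array(m["orientation"]);p=np.array(m["position"])
    d=R@np.array([(uv[0]-m["cx"])/m["fx"],-(uv[1]-m["cy"])/m["fy"],-1]); return p,d
def plane(c,uv,z,m=None):
    p,d=ray(c,uv,m); return p+d*(z-p[2])/d[2]
def proj(P,m):
    R=np.array(m["orientation"]);q=R.T@(np.asarray(P,float)-np.array(m["position"]))
    return np.array([m["cx"]+m["fx"]*q[0]/-q[2], m["cy"]-m["fy"]*q[1]/-q[2]])
def down(a):
    "tool down, tool y (closing line) at world angle a (rad)"
    y=np.array([np.cos(a),np.sin(a),0]);z=np.array([0,0,-1.]);return np.column_stack([np.cross(y,z),y,z])
E
python3 - <<'E'
from h import *
print(manip.camera_model("scene").keys())
for q,z,bs,bd in(("grinder",.07,(226,193,300,281),(239,166,308,244)),("lid",.025,(367,205,417,248),(238,302,287,344)),("tray",.02,(102,221,151,282),(292,146,353,174)),("bottle",.065,(369,231,394,293),(187,236,208,276)),("bowl",.025,(149,275,203,320),(235,151,268,176)),("jar",.04,(276,269,310,321),(207,187,225,226))):
    print(q,[np.round(plane(c,((b[0]+b[2])/2,(b[1]+b[3])/2),z),3) for c,b in(("scene",bs),("side",bd))])
a=cv2.imread("pics/scene0.png")[170:340,80:440];b=cv2.imread("pics/side0.png")[130:360,160:380]
a=cv2.resize(a,(792,374),interpolation=3)
cv2.imwrite("pics/v1.png",a); cv2.imwrite("pics/v2.png",cv2.resize(b,None,fx=2.6,fy=2.6,interpolation=3))
print(manip.camera_model("wrist"))
E
```

```text
dict_keys(['fx', 'fy', 'cx', 'cy', 'position', 'orientation'])
grinder [array([ 0.594, -0.018,  0.07 ]), array([ 0.584, -0.022,  0.07 ])]
lid [array([0.541, 0.29 , 0.025]), array([0.513, 0.301, 0.025])]
tray [array([ 0.515, -0.308,  0.02 ]), array([ 0.504, -0.312,  0.02 ])]
bottle [array([0.721, 0.192, 0.065]), array([0.713, 0.195, 0.065])]
bowl [array([ 0.701, -0.204,  0.025]), array([ 0.716, -0.222,  0.025])]
jar [array([0.755, 0.011, 0.04 ]), array([0.745, 0.002, 0.04 ])]
{'fx': 376.63630238950407, 'fy': 376.63630238950407, 'cx': 286.36579634401465, 'cy': 212.31781400646932, 'position': array([ 0.08503275, -0.67387761,  0.37411423]), 'orientation': array([[-2.41685616e-01, -9.21792332e-01, -3.03128620e-01],
       [ 9.70354223e-01, -2.29867991e-01, -7.46551309e-02],
       [-8.63039697e-04, -3.12185208e-01,  9.50020869e-01]])}
```

View pics/v1.png

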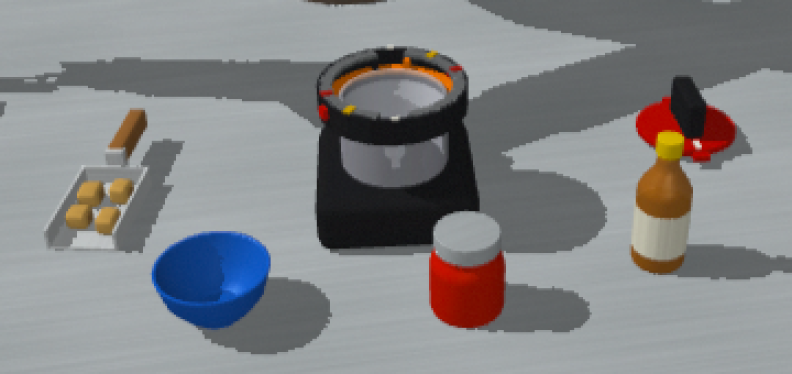

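View pics/v2.png

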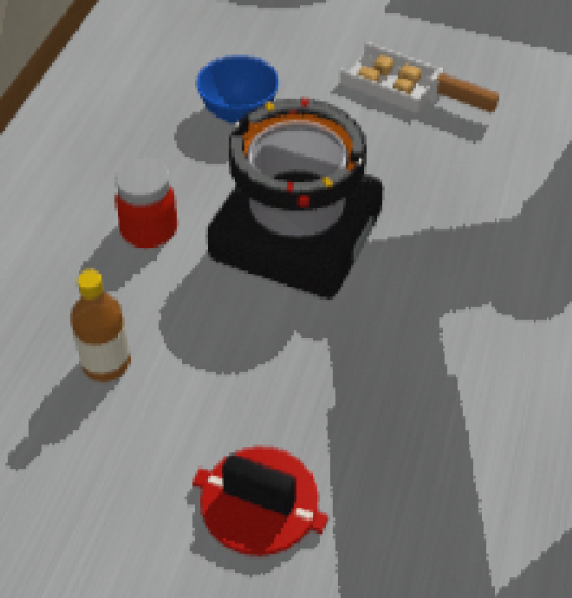

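```bash
python3 - <<'E'
from h import *
S=lambda u,v:(80+u/2.2,170+v/2.2)
D=lambda u,v:(160+u/2.6,130+v/2.6)
f=lambda c,p,z:np.round(plane(c,p,z),3)
print("handle end/front top", f("scene",S(136,112),.04),f("scene",S(116,152),.03),"nose corners",f("scene",S(48,248),.0),f("scene",S(126,248),0))
print("side handle", f("side",D(496,92),.04),f("side",D(440,80),.04))
print("white", f("scene",S(393,117),.138),f("scene",S(393,48),.138), f("side",D(362,162),.138),f("side",D(238,126),.138))
print("lid ends", f("side",D(226,458),.058),f("side",D(295,478),.058), f("side",D(196,480),.014),f("side",D(325,522),.014))
R=np.array(manip.current_ee_rot());p=np.array(manip.current_ee_pos());m=manip.camera_model("wrist")
print(R.round(3)); print("cam in tool",R.T@(m["position"]-p), (R.T@m["orientation"]).round(3))
q=np.array(manip.current_joint_positions())
for pos in((.42,-.31,.35),(.5,-.05,.4),(.5,.29,.36)):
  for a in(0,90,180,-90):
    j=manip.ik(pos,down(np.radians(a))); print(pos,a,None if j is None else np.round(j).tolist())
E
```

```text
handle end/front top [ 0.422 -0.276  0.04 ] [ 0.482 -0.295  0.03 ] nose corners [ 0.591 -0.356  0.   ] [ 0.606 -0.284  0.   ]
side handle [ 0.411 -0.287  0.04 ] [ 0.48 -0.29  0.04]
white [ 0.65  -0.034  0.138] [ 0.521 -0.014  0.138] [ 0.515 -0.021  0.138] [ 0.649 -0.036  0.138]
lid ends [0.553 0.288 0.058] [0.491 0.29  0.058] [0.582 0.293 0.014] [0.46  0.299 0.014]
[[-0.97  -0.242 -0.   ]
 [-0.242  0.97   0.   ]
 [ 0.     0.    -1.   ]]
cam in tool [0.08080264 0.00059293 0.03059083] [[-0.001  0.95   0.312]
 [ 1.     0.     0.001]
 [ 0.001  0.312 -0.95 ]]
(0.42, -0.31, 0.35) 0 [-15.0, 9.0, -23.0, 0.0, -58.0, -165.0]
(0.42, -0.31, 0.35) 90 [-15.0, 9.0, -23.0, 0.0, -58.0, -75.0]
(0.42, -0.31, 0.35) 180 [-15.0, 9.0, -23.0, 0.0, -58.0, 15.0]
(0.42, -0.31, 0.35) -90 [-15.0, 9.0, -23.0, 0.0, -58.0, 105.0]
(0.5, -0.05, 0.4) 0 [17.0, 4.0, -21.0, 0.0, -65.0, 163.0]
(0.5, -0.05, 0.4) 90 [17.0, 4.0, -21.0, 0.0, -65.0, -107.0]
(0.5, -0.05, 0.4) 180 [17.0, 4.0, -21.0, 0.0, -65.0, -17.0]
(0.5, -0.05, 0.4) -90 [17.0, 4.0, -21.0, 0.0, -65.0, 73.0]
(0.5, 0.29, 0.36) 0 [49.0, 13.0, -16.0, 0.0, -61.0, 131.0]
(0.5, 0.29, 0.36) 90 [49.0, 13.0, -16.0, 0.0, -61.0, -139.0]
(0.5, 0.29, 0.36) 180 [49.0, 13.0, -16.0, 0.0, -61.0, -49.0]
(0.5, 0.29, 0.36) -90 [49.0, 13.0, -16.0, 0.0, -61.0, 41.0]
```

```bash
cat >> h.py <<'E'
def tcp_for_nose(nose,psi,t,gx=-.100,gz=.029):
    "TCP pose with the tray held at its grip point, nose at given point, heading psi, nose-down tilt t (rad)"
    c,s=np.cos(psi),np.sin(psi); Rz=np.array([[c,-s,0],[s,c,0],[0,0,1]])
    Ry=np.array([[np.cos(t),0,np.sin(t)],[0,1,0],[-np.sin(t),0,np.cos(t)]])
    R=Rz@Ry; T=R@np.diag([-1,1,-1.])
    return np.array(nose)+R@np.array([gx-.055,0,gz-.003+.155]),T
E
python3 - <<'E'
from h import *
manip.reach([.447,-.285,.36],down(np.radians(77.5)))
m=manip.camera_model("wrist")
im=manip.grab_frame("wrist"); cv2.imwrite("pics/w1.png",im)
for q in("tray","tray_handle","ginger_1"):
    for d in manip.outline_of("wrist",q)[:1]:
        r=cv2.minAreaRect(np.argwhere(d["mask"])[:,::-1].astype(np.float32)); print(q,d["score"],np.round(d["box"]),r)
C=np.array([.584,-.026])
for psi in range(-60,121,20):
    p=np.radians(psi); out=[]
    for t in(0,20,40,55):
        n=np.r_[C-.03*np.array([np.cos(p),np.sin(p)]),.16]
        j=manip.ik(*tcp_for_nose(n,p,np.radians(t))); out.append(None if j is None else np.round(j).astype(int).tolist())
    print(psi,out)
print(manip.current_time())
E
```

```text
tray 0.65 [244. 148. 321. 348.] ((283.0, 247.0), (204.0, 76.0), 90.0)
tray_handle 0.84 [245. 144. 322. 351.] ((283.1082458496094, 245.61856079101562), (78.28280639648438, 201.83705139160156), 2.6025619506835938)
ginger_1 0.89 [285. 259. 312. 285.] ((298.80401611328125, 270.8280029296875), (23.70232391357422, 28.35334587097168), 10.304845809936523)
-60 [[37, 8, -25, 0, -57, 173], [20, 11, -8, -20, -75, -164], [4, 19, 6, -36, -95, -152], [-5, 27, 15, -46, -110, -148]]
-40 [[37, 2, -32, 0, -56, -167], [20, 10, -11, -17, -80, -145], [7, 21, 6, -29, -103, -137], [0, 30, 18, -37, -119, -136]]
-20 [[33, -2, -36, 0, -56, -143], [19, 9, -14, -13, -83, -126], [10, 23, 5, -20, -107, -120], [6, 33, 18, -26, -124, -121]]
0 [[25, -3, -37, 0, -56, -115], [18, 9, -17, -6, -83, -106], [14, 23, 1, -9, -107, -104], [12, 34, 14, -12, -124, -104]]
20 [[15, -1, -35, 0, -56, -85], [16, 10, -19, 1, -81, -87], [17, 22, -4, 2, -103, -87], [17, 33, 6, 2, -118, -87]]
40 [[6, 4, -30, 0, -56, -56], [14, 10, -21, 9, -77, -68], [20, 21, -11, 13, -96, -73], [22, 30, -4, 15, -109, -74]]
60 [[1, 10, -23, 0, -57, -31], [12, 12, -22, 16, -70, -50], [21, 19, -18, 24, -87, -60], [26, 26, -15, 28, -98, -65]]
80 [[-2, 15, -15, 0, -59, -8], [11, 13, -23, 21, -63, -32], [22, 16, -26, 34, -75, -49], [28, 21, -26, 40, -86, -58]]
100 [[-2, 21, -8, 0, -62, 12], [10, 14, -22, 24, -56, -14], [21, 13, -33, 45, -62, -39], [28, 15, -38, 55, -72, -53]]
120 [[0, 25, 0, 0, -64, 30], [10, 16, -20, 25, -50, 4], [17, 10, -39, 57, -48, -30], [22, 9, -48, 75, -57, -50]]
3.1083
```

View pics/w1.png

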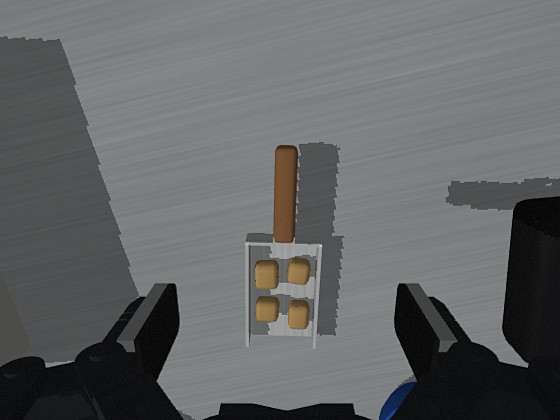

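```bash
python3 - <<'E'
from h import *
m=manip.camera_model("wrist")
a=plane("wrist",(286,147),.040,m);b=plane("wrist",(284,242),.040,m)
n=[plane("wrist",u,.003,m) for u in((249,336),(316,336))];
print(a,b,np.linalg.norm(a-b),n,sum(n)/2)
psi=np.arctan2(*(b-a)[1::-1]); print(np.degrees(psi))
d=np.array([np.cos(psi),np.sin(psi),0]); g=(a+b)/2; g=a+(b-a)/np.linalg.norm(b-a)*.041; print("grip",g)
R=down(psi+np.pi/2)
manip.reach([g[0],g[1],.25],R); manip.movel([g[0],g[1],.184],.12)
manip.gripper_to(.0,90); print(manip.current_gripper_width(),manip.current_grasp_force())
P=np.array(manip.current_ee_pos()); np.save("pick.npy",np.r_[P,psi])
manip.movel([P[0],P[1],.36],.2); print(manip.current_wrist_force(),manip.current_time())
im=manip.grab_frame("scene"); cv2.imwrite("pics/s2.png",cv2.resize(im[60:340,60:400],None,fx=2,fy=2))
im=manip.grab_frame("wrist"); cv2.imwrite("pics/w2.png",im)
E
```

```text
[ 0.40922589 -0.27754011  0.04      ] [ 0.48552297 -0.29631401  0.04      ] 0.07857291680909123 [array([ 0.59412443, -0.35774319,  0.003     ]), array([ 0.60903994, -0.29086903,  0.003     ])] [ 0.60158218 -0.32430611  0.003     ]
-13.823750234358993
grip [ 0.44903834 -0.28733649  0.04      ]
0.016701078003135254 87.61608839035034
[ 0.35400433  0.30560664 -2.27718207] 5.9917
```

View pics/s2.png

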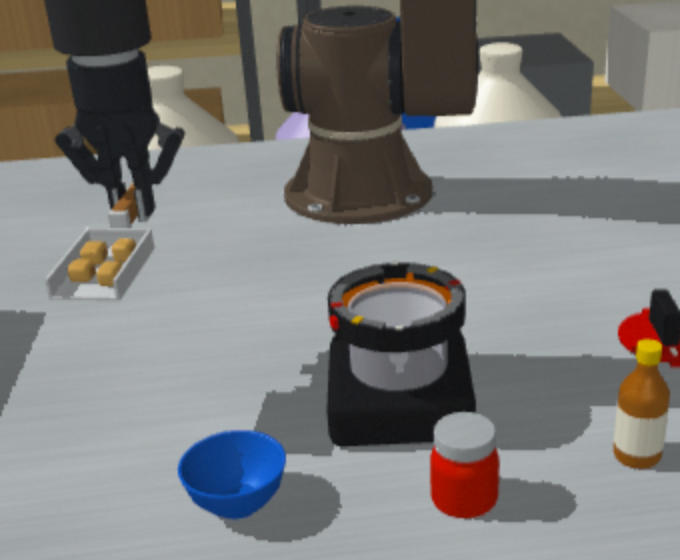

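```bash
python3 - <<'E'
from h import *
C=np.array([.584,-.026]); psi=np.radians(5); d=np.array([np.cos(psi),np.sin(psi)])
N=C-.03*d
p,T=tcp_for_nose(np.r_[N,.185],psi,0); manip.movel(p,.22,T)
for t,z in((15,.175),(25,.16),(32,.15),(38,.148),(44,.148)):
    p,T=tcp_for_nose(np.r_[N,z],psi,np.radians(t)); manip.movel(p,.07,T)
manip.wait(.5)
im=manip.grab_frame("side"); im2=manip.grab_frame("scene"); print(manip.current_time())
cv2.imwrite("pics/t1.png",np.hstack([cv2.resize(im[110:260,220:350],(390,450)),cv2.resize(im2[120:290,190:340],(397,450))]))
E
```

```text
11.2333
```

View pics/t1.png

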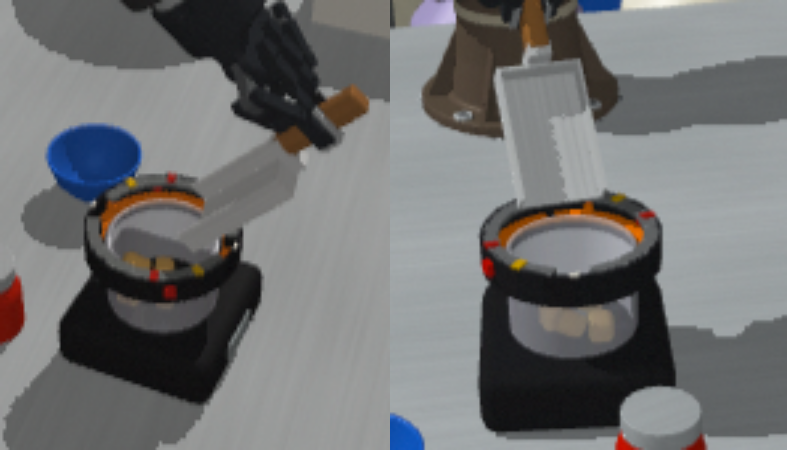

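```bash
python3 - <<'E'
from h import *
C=np.array([.584,-.026]); psi=np.radians(5); d=np.array([np.cos(psi),np.sin(psi)]); N=C-.035*d
p,T=tcp_for_nose(np.r_[N,.20],psi,np.radians(20)); manip.movel(p,.2,T)
P=np.load("pick.npy"); T=down(P[3]+np.pi/2)
manip.movel([P[0],P[1],.30],.25,T); manip.movel([P[0],P[1],.1845],.12)
print("force at set down",manip.current_wrist_force())
manip.gripper_to(.06); manip.movel([P[0],P[1],.27],.2)
manip.gripper_to(.085)
T=down(np.radians(-93)); manip.reach([C[0],C[1],.42],T)
m1=manip.camera_model("wrist"); im=manip.grab_frame("wrist"); cv2.imwrite("pics/g1.png",im)
g=[(np.round(x["box"]).astype(int).tolist(),round(x["score"],2)) for x in manip.spot_in("wrist","ginger_1")]
manip.reach([.521,.296,.36],T)
m2=manip.camera_model("wrist"); im=manip.grab_frame("wrist"); cv2.imwrite("pics/l1.png",im)
o=manip.outline_of("wrist","lid"); print([(np.round(x["box"]),x["score"]) for x in o],g)
import pickle; pickle.dump((m1,m2),open("m.pkl","wb")); print(manip.current_time())
print([ (x["box"],x["score"]) for x in manip.spot_in("scene","tray")] if manip.grab_frame("scene") is not None else 0)
E
```

```text
force at set down [-0.16038415 -0.34303007 -2.342575  ]
[(array([229., 110., 350., 251.]), 0.68)] [([257, 179, 287, 203], 0.95), ([294, 167, 314, 189], 0.95), ([279, 137, 312, 168], 0.86), ([252, 143, 280, 167], 0.55)]
19.6083
[([97.8, 219.4, 148.9, 284.5], 0.9)]
```

View pics/g1.png

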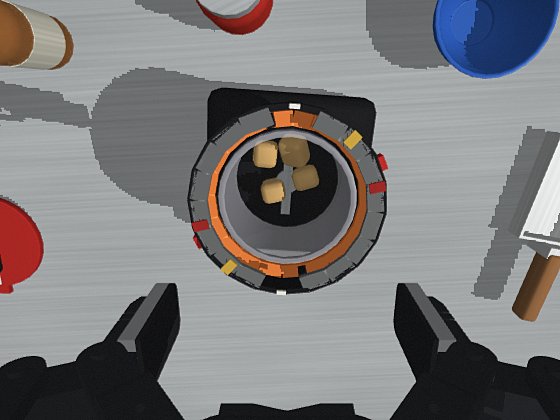

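View pics/l1.png

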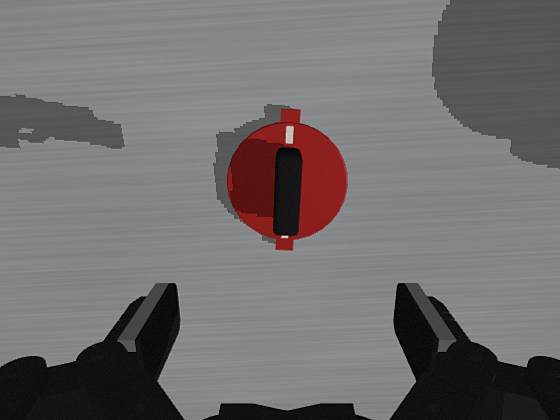

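```bash
python3 - <<'E'
from h import *
import pickle; from scipy.optimize import least_squares
m1,m2=pickle.load(open("m.pkl","rb"))
im=cv2.imread("pics/g1.png"); h=cv2.cvtColor(im,cv2.COLOR_BGR2HSV)
def cen(mask,u,v,r=12):
    s=mask[v-r:v+r+1,u-r:u+r+1]; y,x=np.nonzero(s); return np.array([x.mean()+u-r,y.mean()+v-r]),len(x)
H,S,V=cv2.split(h)
Y=(H>20)&(H<32)&(S>120)&(V>100); Rd=((H<6)|(H>174))&(S>150)&(V>70); W=(S<40)&(V>200)
pts={}
for n,mk,u,v,r in(("y1",Y,353,139,11),("y2",Y,229,268,11),("r1",Rd,377,188,9),("r2",Rd,200,226,9),("w1",W,294,106,8),("w2",W,281,293,8)):
    c,k=cen(mk,u,v,r); P=plane("wrist",c,.138,m1); pts[n]=P; print(n,c.round(1),k,P.round(4))
for a in"yrw":
    A,B=pts[a+"1"],pts[a+"2"]; print(a,"mid",((A+B)/2).round(4),"r",np.linalg.norm(A-B)/2,"ang",np.degrees(np.arctan2(*(A-B)[1::-1])))
# lid
im=cv2.imread("pics/l1.png"); H,S,V=cv2.split(cv2.cvtColor(im,cv2.COLOR_BGR2HSV))
red=(((H<8)|(H>172))&(S>120)&(V>50)).astype(np.uint8); red[:90]=0;red[270:]=0;red[:,:200]=0;red[:,370:]=0
t=[]
for z,rows in((.014,None),):
    ys,xs=np.nonzero(red); e=[]
    for yy in range(150,225,5):
        r=np.nonzero(red[yy])[0]; e+=[(r[0]-.5,yy),(r[-1]+.5,yy)]
    Q=np.array([plane("wrist",u,.016,m2)[:2] for u in e])
    s=least_squares(lambda p:np.hypot(*(Q-p[:2]).T)-p[2],[.52,.3,.052],loss="soft_l1",f_scale=.001); print("lid disc",s.x.round(4))
T=[plane("wrist",u,.014,m2) for u in((red.nonzero()[1][red.nonzero()[0]<118].mean(),ys.min()-.5),(red.nonzero()[1][red.nonzero()[0]>243].mean(),ys.max()+.5))]
print("tabs",T,(T[0]+T[1])/2,np.linalg.norm(T[0]-T[1])/2,np.degrees(np.arctan2(*(T[0]-T[1])[1::-1])))
bl=(V<45).astype(np.uint8); bl[:140]=0;bl[245:]=0;bl[:,:255]=0;bl[:,320:]=0
top=[plane("wrist",(np.nonzero(bl[y])[0].mean(),y),.058,m2) for y in(160,222)]; print("handle top axis",top,np.degrees(np.arctan2(*(top[0]-top[1])[1::-1])))
E
```

```text
y1 [352.4 139.2] 196 [ 0.6291 -0.0721  0.138 ]
y2 [228.6 266.7] 141 [0.541  0.0189 0.138 ]
r1 [377.2 187.1] 167 [ 0.5955 -0.0891  0.138 ]
r2 [199.8 225.4] 154 [0.5743 0.036  0.138 ]
w1 [294.6 105.9] 47 [ 0.6523 -0.035   0.138 ]
w2 [280.8 292.9] 29 [ 0.5171 -0.0182  0.138 ]
y mid [ 0.585  -0.0266  0.138 ] r 0.06332540416449814 ang -45.92289242607615
r mid [ 0.5849 -0.0266  0.138 ] r 0.06345696628193412 ang -80.36624564209215
w mid [ 0.5847 -0.0266  0.138 ] r 0.06811926947318685 ang -7.107355686050006
lid disc [0.5239 0.2949 0.0514]
tabs [array([0.58538784, 0.2891273 , 0.014     ]), array([0.46084385, 0.30079209, 0.014     ])] [0.52311584 0.29495969 0.014     ] 0.0625445315004092 -5.350709932861096
handle top axis [array([0.5514823 , 0.29229492, 0.058     ]), array([0.50391616, 0.29706682, 0.058     ])] -5.72882498324763
```

```bash
python3 - <<'E'
from h import *
L=np.array([.5234,.295]); G=np.array([.5849,-.0266])
T=down(np.radians(-95.5)); manip.reach([*L,.27],T); manip.movel([*L,.196],.12)
manip.gripper_to(0,70); print(manip.current_gripper_width(),manip.current_grasp_force(),manip.current_ee_pos())
manip.movel([*L,.37],.2); print("F",manip.current_wrist_force())
manip.movel([*G,.37],.25,down(np.radians(-97)))
manip.movel([*G,.332],.1); f0=np.array(manip.current_wrist_force()); print("f0",f0)
z=.332
while z>.3095:
    z-=.0025; manip.movel([*G,z],.04); f=np.array(manip.current_wrist_force())-f0
    print(round(z,4),f.round(1),np.round(manip.current_wrist_torque(),2))
    if f[2]>8: break
print(manip.current_ee_pos(),manip.current_time())
im=manip.grab_frame("side"); im2=manip.grab_frame("scene")
cv2.imwrite("pics/i1.png",np.hstack([cv2.resize(im[110:260,220:350],(390,450),interpolation=3),cv2.resize(im2[120:290,190:340],(397,450),interpolation=3)]))
E
```

```text
0.019478192964336758 69.05560255050659 [0.52350336 0.29508046 0.19635213]
F [ 1.33884486 -0.00616833 -1.80692159]
f0 [ 0.06430926  0.63263735 -1.61806782]
0.3295 [ 0.7 -0.7 -0.3] [-0.02  0.01 -0.02]
0.327 [ 0.6 -1.8 -0.4] [-0.04 -0.07 -0.02]
0.3245 [-0.5 -0.1 -0.7] [-0.05  0.01 -0.  ]
0.322 [ 0.4 -0.3  0.2] [-0.   -0.03  0.02]
0.3195 [-0.3 -0.3 -0.3] [ 0.03 -0.01 -0.05]
0.317 [ 0.1 -0.9 -0.6] [ 0.04 -0.02  0.04]
0.3145 [-0.5 -0.  -0.8] [ 0.   -0.    0.02]
0.312 [-3.1  0.2  8.4] [ 0.22  1.09 -0.01]
[ 0.58516944 -0.02660624  0.31331749] 26.5417
```

View pics/i1.png

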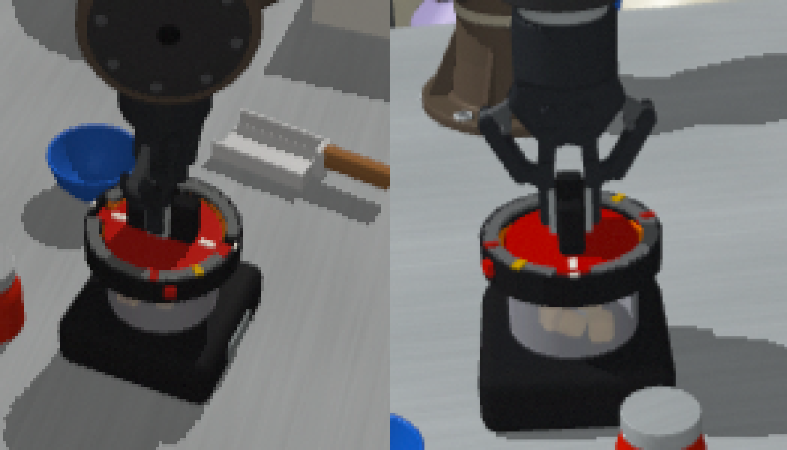

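```bash
python3 - <<'E'
from h import *
G=np.array([.5849,-.0266]); z=.3128
def yaw():
    R=np.array(manip.current_ee_rot()); return np.degrees(np.arctan2(R[1,1],R[0,1]))
for a in(-97,-102,-108,-114,-120,-126,-131,-136):
    t=manip.current_time(); manip.movel([*G,z],.05,down(np.radians(a)))
    print(a,round(yaw(),1),np.round(manip.current_wrist_force(),1),np.round(manip.current_wrist_torque(),2),round(manip.current_time()-t,2))
manip.wait(.5); print(yaw(),manip.current_ee_pos(),manip.current_grasp_force(),np.round(manip.current_wrist_torque(),2),manip.current_time())
im=manip.grab_frame("side"); im2=manip.grab_frame("scene")
cv2.imwrite("pics/i2.png",np.hstack([cv2.resize(im[110:260,220:350],(390,450),interpolation=3),cv2.resize(im2[120:290,190:340],(397,450),interpolation=3)]))
E
```

```text
-97 -97.0 [-1.5  0.7  5.1] [ 0.31  0.65 -0.06] 0.25
-102 -101.9 [-1.4 -0.4  5.9] [ 0.07  0.32 -0.1 ] 0.25
-108 -107.9 [-0.9 -0.6  5.1] [ 0.19  0.28 -0.02] 0.26
-114 -113.9 [-1.2 -0.1  5.9] [ 0.23  0.22 -0.07] 0.26
-120 -119.8 [0.1 2.2 4.7] [ 0.36  0.18 -0.11] 0.26
-126 -125.8 [-0.5  0.9  3.9] [ 0.42  0.19 -0.03] 0.26
-131 -130.8 [-0.3  1.2  5.4] [ 0.39  0.16 -0.03] 0.25
-136 -135.8 [0.5 1.6 4.9] [ 0.55  0.07 -0.01] 0.25
-135.73569483718597 [ 0.58538701 -0.0263653   0.31336384] 69.37396287918091 [0.56 0.09 0.04] 29.175
```

View pics/i2.png

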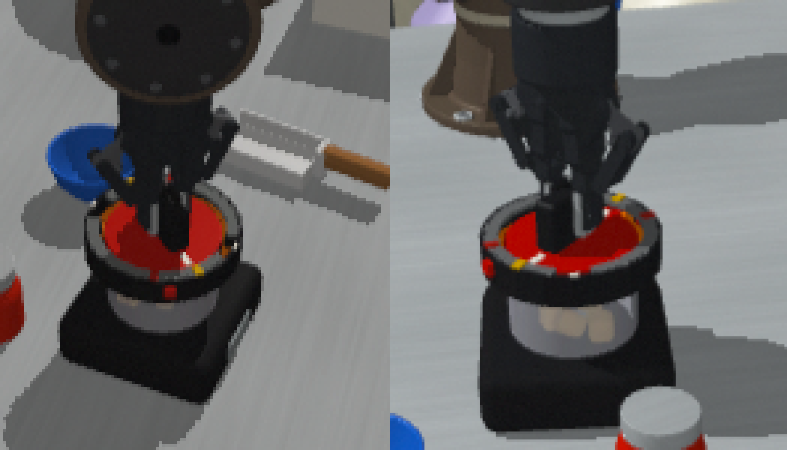

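```bash
python3 - <<'E'
from h import *
t=[];e=[];q=[]
for i in range(25):
    t.append(manip.current_wrist_torque()); e.append(manip.current_joint_efforts()); q.append(manip.current_joint_positions()[5]); manip.wait(.04)
print(np.mean(t,0).round(3),np.std(t,0).round(3),np.mean(e,0).round(3),q[0],q[-1],manip.current_time())
im=manip.grab_frame("wrist"); cv2.imwrite("pics/i3.png",im)
E
```

```text
[0.555 0.102 0.012] [0.028 0.028 0.025] [-9.3400e-01 -4.6342e+01  2.3516e+01  5.6430e+00 -7.2000e-02 -8.0000e-03] 27.728182088274295 27.727277087173825 30.3167
```

View pics/i3.png

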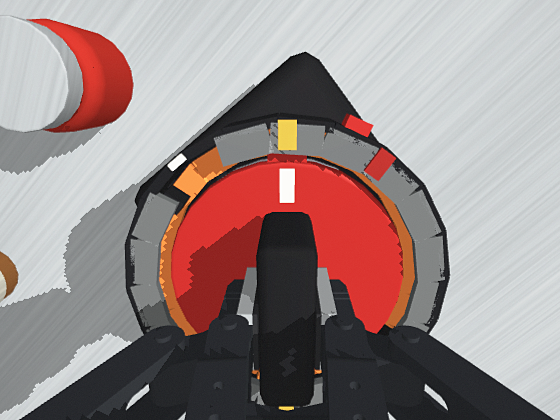

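```bash
python3 - <<'E'
from h import *
G=np.array([.5849,-.0266])
def rep(s):
    t=[];f=[]
    for i in range(20): t.append(manip.current_wrist_torque()); f.append(manip.current_wrist_force()); manip.wait(.02)
    R=np.array(manip.current_ee_rot()); print(s,np.mean(t,0).round(3),np.mean(f,0).round(2),np.degrees(np.arctan2(R[1,1],R[0,1])).round(2),np.round(manip.current_ee_pos(),4),manip.current_grasp_force())
for z,a in((.3138,-136),(.3138,-134),(.3138,-137)):
    manip.movel([*G,z],.05,down(np.radians(a))); manip.wait(.3); rep((z,a))
print(manip.current_time())
E
```

```text
(0.3138, -136) [ 0.696 -0.965  0.17 ] [ 2.72  1.58 -1.95] -136.0 [ 0.5849 -0.0266  0.3137] 68.46526265144348
(0.3138, -134) [ 0.681 -0.935  0.167] [ 2.61  1.52 -2.9 ] -134.0 [ 0.5849 -0.0266  0.3138] 68.40234160423279
(0.3138, -137) [ 0.801 -0.92   0.164] [ 2.54  2.05 -3.14] -136.99 [ 0.5849 -0.0266  0.3138] 68.42339873313904
33.0167
```

```bash
python3 -c "
from station import manip
print(manip.close_job())"
```

```text
the job is handed in; nothing more can be done
None
```

I handed the job in at about 33 s with all four ginger chunks in the cup, the tray set down flat and released, and the lid seated, turned to the yellow mark and still gripped. The wrist read 0.17 N m of spring torque, which matches the ring at about 0.6 rad; the judge's verdict isn't shown.

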